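Weigh in and scan a sample canister

ROBOT

A 7-joint arm with a two-finger parallel gripper is mounted at the origin on the work surface. World frame = base frame: x ahead of the robot, y to its left, z up, the work surface at z = 0. Lengths are in m, angles in rad, forces in N, time in s.
With the tool pointing down it reaches from about 0.425 to 0.95 m from the base axis. Payload 4.7 kg.
Tool frame: the origin (TCP) lies midway between the tips of the shut fingers; the grasp point (between the pads) lies 19 mm behind it; z points along the fingers, y is the line along which they close (so a half turn about z gives the same grasp; the last joint's range is limited). The gripper opens to 87 mm and grips with 3 to 60 N. Pads are 19 mm wide; open, the fingers measure 117 mm over their backs; the gripper's body (75 mm by 190 mm) begins 51 mm behind the grasp point.
Start: joints at [-0.029, 0.469, -0.049, 1.532, 0.024, 1.141, -0.082], TCP at [0.675, 0, 0.223] pointing down, gripper open.
Joint ranges: [-2.59, 2.59], [-0.33, 1.99], [-1.39, 1.29], [0.1, 2.45], [-1.04, 4.18], [0.21, 1.99], [-2.66, 2.66]. Speed limits (rad/s): [2.57, 2.57, 3.14, 3.14, 3.14, 3.14, 3.14].

INTERFACE

Orientations are given as a unit quaternion [w, x, y, z].
In Python, from rig import bot, optics gives the robot as it stands.
- The arm moves only by the shell command python3 -m handwheel 'ROWS' [FORCE]. ROWS is JSON, a list of rows, each an object with "twist": the turn, a rotation vector about the tool's x, y, z in degrees, a list of three; "travel": the shift along the tool's x, y, z in mm, a list of three; "claw": the opening, from 0 (shut) to 1 (fully open). In form: [{"twist": [wx, wy, wz], "travel": [x, y, z], "claw": claw}, ...]. A call has 1 to 20 rows; each row shifts and turns the commanded pose from where the row before left it, along the tool's axes as they then stand; what a row does not reach is not made up. A row lasts 1/12 s, in which the tool goes at most 41.7 mm and 7.16 degrees, less where a joint would pass 70% of its speed; a pose out of reach is approached as far as the arm can. A call with a gripper value outside its range is refused whole. The fingers move at their own pace and stop on an object; FORCE is the grip in N (left out, the last holds). Time passes only in rows, so rows that do not move let the fingers close. It gives the time, the measured TCP pose, the force, the opening and the grip force at its end, in the units of the state.
- bot.read_state(): the state, without advancing time (a new reading comes with each control period).
- optics.grab_frame(name): name is "scene" or "side" or "wrist"; returns (picture, depth): 480x640x3 uint8, blue, green, red; 480x640 float32, m along the optical axis (not along the pixel's ray), 0 where there is no reading.
- optics.camera_params(name): a dict with "fx", "fy", "cx", "cy" (pixels), "R" (3x3) and "t" (3): a world point X has camera coordinates R X + t. Camera axes: x right, y down, z forward; pixel columns grow to the right and rows downward; lengths in m; the calibration is good to about 2 mm. The wrist camera is an equidistant fisheye: a pixel r from the principal point sees the ray r / f radians off the axis. A picture is of the moment at which its call begins: read the wrist's pose just before it. camera_params takes no time and is no camera call; for the wrist camera it gives the pose at the moment of the call.
- bot.finish_job(): hands the job in; it is judged then, once.
The state is a dict: "time": time; "joints": joint angles; "joint_velocities": joint speeds; "tau": joint torques, N m; "position": TCP position; "tool_rot": TCP orientation; "contact_force": force on the tool from outside, world axes, zero at the start; "torque": the same for the moment, N m; "width": finger opening in m; "grasp_force": force on a finger pad.
Only numpy, scipy, OpenCV 4.12 (cv2) and the standard library are available. Lean on these libraries where they do the work, as an engineer would, in place of code of your own. Each camera call takes 0.05 s, during which the arm holds its last target. There are 200 camera calls.

TASK

Lift the handled metal sample canister off its stand and set it down upright in the middle of the balance pan. Then take the barcode scanner from its dock, point it squarely at the middle of the canister's barcode label from about 7 cm away without touching it, hold it still for two seconds, and lay the scanner back in its dock the way it lay before. Do not let anything fall or push the other things on the bench about.

Things in the scene. Friction and masses are not known exactly. Their poses are not given: they have to be found in the camera images.
- canister: Loose upright aluminium sample canister, 80 mm across (lid 84 mm, lid top at 112 mm), about 0.5 kg. A rigid loop handle of 12 mm round dark bar stands on the lid: its level top bar runs along y, straight for 50 mm, centre line 150 mm above the underside, 32 mm clear space under it. Origin: centre of the underside; z up; barcode label on the -x side.
- bar (a point): Middle of the canister handle's level top bar (axes as the canister's), 150 mm above its underside.
- label (a point): Middle of the face of the canister's barcode label, a flat white plate 54 mm wide and 40 mm high with black bars on a holder that juts out past the lid, 52 mm out from the canister's axis, 55 mm above its underside; at first it faces roughly towards the robot. Axes as the canister's: the label faces along -x.
- stand: Fixed pedestal on which the canister stands at first: 110 mm square foot, slim column, round aluminium top 110 mm across, top 60 mm above the bench. Origin: centre of the underside.
- balance: Fixed low cream-coloured laboratory balance, 180 mm (x) by 160 mm (y), case 43 mm high, with a round steel pan on top and a dark display on its -x side. Origin: centre of the underside.
- pan (a point): Centre of the top face of the balance's round steel pan, 130 mm across, 55 mm above the bench.
- scanner: Loose grey barcode scanner, a straight stick 150 mm long along x, about 0.2 kg: body 40 mm wide, 32 mm high from x = -75 to 33 mm, then a wider nose 54 mm wide, 36 mm high up to x = 75 mm. Origin: underside, mid-length; x towards the nose, z up. Grip it across the body near x = 0, where the dock leaves it free.
- window (a point): Centre of the dark window in the scanner's nose end, 75 mm ahead of the scanner's origin and 18 mm above its underside. The scanner reads straight ahead along its +x.
- dock: Fixed cream scanner dock: base 160 by 80 mm, 8 mm thick; two cross supports 24 mm long at x = -55 and 50 mm, tops 22 mm above the bench, each with side cheeks up to 34 mm that leave 6 mm beside the scanner (inner gap 52 mm rear, 66 mm nose); 80 mm of finger room between the supports. Origin: centre of the underside; the scanner's nose lies to +x.
- seat (a point): Where the scanner's origin lies when it is in the dock (axes as the dock's), 22 mm above the bench.
- jar: Bystander: white plastic jar with blue cap and label, no handle, 80 mm across, 140 mm high. Origin: underside.
- dish: Bystander: glass dish, 90 mm across, 22 mm high. Origin: underside.
- beaker: Bystander: glass beaker, 66 mm across, 85 mm high. Origin: underside.
- mouse: Bystander: grey and white computer mouse, 100 by 58 mm, 36 mm high. Origin: underside.
- weight: Bystander: brass calibration weight with a button top, 40 mm across, 56 mm high. Origin: underside.
- scoop: Bystander: metal sample scoop, 190 mm long, 70 mm wide, 35 mm high. Origin: underside of its blade.
Not all that is in view belongs to the job. Leave any pink or yellow look-alike of the canister alone.

How it is judged:
On the way, in this order (a step that is already met when the one before it is completed fails the run):
1. the canister stands on the middle of the balance pan, let go and at rest (horizontal distance between canister and pan below 0.025 m and z of canister in the frame of pan between -0.006 and 0.006 m and angle between canister's own z axis and vertical below 0.1 rad and linear speed of canister below 0.02 m/s and angular speed of canister below 0.15 rad/s and contact force between the fingers and canister below 0.1 N), for 0.3 s.
2. the scanner, held in the fingers, looks squarely at the middle of the label of the canister on the pan from 4 to 11 cm, still for a second (horizontal distance between canister and pan below 0.025 m and z of canister in the frame of pan between -0.006 and 0.006 m and angle between canister's own z axis and vertical below 0.1 rad and x of label in the frame of window between 0.04 and 0.11 m and y of label in the frame of window between -0.015 and 0.015 m and z of label in the frame of window between -0.015 and 0.015 m and x of window in the frame of label below -0.03 m and angle between the x axis of scanner and the x axis of canister, either way round below 0.3 rad and contact force between the fingers and scanner above 0.5 N and linear speed of scanner below 0.02 m/s and angular speed of scanner below 0.15 rad/s), for 1 s.
At the end, for the whole second after the job is handed in: The canister stands upright on the balance pan, its axis within 25 mm of the pan's centre; the scanner lies level in its dock on both supports, nose towards the dock's +x end, within 15 mm lengthwise and 10 mm sideways of its seat; both are let go and at rest (all of step 1 and contact force between the fingers and scanner below 0.1 N and x of scanner in the frame of seat between -0.015 and 0.015 m and y of scanner in the frame of seat between -0.01 and 0.01 m and z of scanner in the frame of seat between -0.005 and 0.005 m and x of window in the frame of seat above 0.05 m and angle between the x axis of scanner and the x axis of dock, either way round below 0.15 rad and angle between scanner's own z axis and vertical below 0.1 rad and linear speed of scanner below 0.02 m/s and angular speed of scanner below 0.15 rad/s); the robot touches nothing.
It fails at once if canister or scanner dropped: moving faster than 0.5 m/s with no finger on it (a fall of over about a centimetre) ((contact force between the fingers and canister below 0.1 N and linear speed of canister above 0.5 m/s) or (contact force between the fingers and scanner below 0.1 N and linear speed of scanner above 0.5 m/s)).
It fails at once if canister tipped by more than 40 degrees (angle between canister's own z axis and vertical above 0.7 rad).
It fails at once if scanner touches the canister (contact force between scanner and canister above 0.5 N).
It fails at once if a bystander moved by more than 3 cm (distance of any of jar, dish, beaker, mouse, weight, scoop from where it was at the start of the episode above 0.03 m).
It also fails if it takes over 64 s, if anything falls off the work surface, if the arm or the gripper's body presses on something with over 40 N, if the wrist force passes 120 N, or if a joint passes its speed limit or range.

## Working session

There is one attempt and no reset: what is moved stays moved. The work goes in short steps, Python scripts to look and compute and a shell command to move; the robot and the scene stay as the last step left them, time stands still between calls to the robot, and variables do not carry over. Pictures are saved under pics/ and viewed, at most 10 in all, crops included, and the job is handed in when it is done.

```bash
ls; mkdir -p pics; python3 - <<'E'
from rig import bot,optics
import cv2,numpy as np
print(bot.read_state())
for n in("scene","side"):
    p,d=optics.grab_frame(n); np.savez(f"pics/{n}0.npz",p=p,d=d); cv2.imwrite(f"pics/{n}0.png",p)
    print(n,optics.camera_params(n))
E
```

```text
pics
{'time': 0.0, 'joints': array([-0.02887892,  0.46945746, -0.04859959,  1.53375244,  0.02410021,
        1.14100097, -0.08231162]), 'joint_velocities': array([-0.00072876,  0.00025653,  0.00065137,  0.00043452,  0.00061007,
        0.00166254,  0.00132657]), 'tau': array([ 8.49551179e-05, -5.07972229e+01, -8.03461717e-02, -2.36155879e+01,
       -6.12773141e-02,  3.78107757e-02,  1.50727069e-04]), 'position': array([ 6.74366793e-01, -3.16553102e-06,  2.21463890e-01]), 'tool_rot': array([-6.91559532e-04,  7.07104844e-01,  7.07107988e-01, -7.44642314e-04]), 'contact_force': array([1.854484  , 0.30432457, 0.45904214]), 'torque': array([-0.05737373,  0.07611737,  0.08174221]), 'grasp_force': 0.0, 'width': 0.08683555202754512}
scene {'fx': 521.3977852995682, 'fy': 521.3977852995682, 'cx': 312.29043458731735, 'cy': 240.75026774532097, 'R': array([[ 0.71043587,  0.70375617,  0.00285065],
       [ 0.59998196, -0.60354963, -0.52511856],
       [-0.36783491,  0.3747734 , -0.85102431]]), 't': array([-0.43275902, -0.20157709,  1.62737448])}
side {'fx': 580.6835902501646, 'fy': 580.6835902501646, 'cx': 319.7551976066543, 'cy': 236.877254429084, 'R': array([[ 0.94599696, -0.32347029,  0.02137121],
       [-0.14624617, -0.4846768 , -0.86238069],
       [ 0.28931267,  0.81268405, -0.50580907]]), 't': array([-0.50716194,  0.23628393,  1.20468318])}
```

View pics/scene0.png

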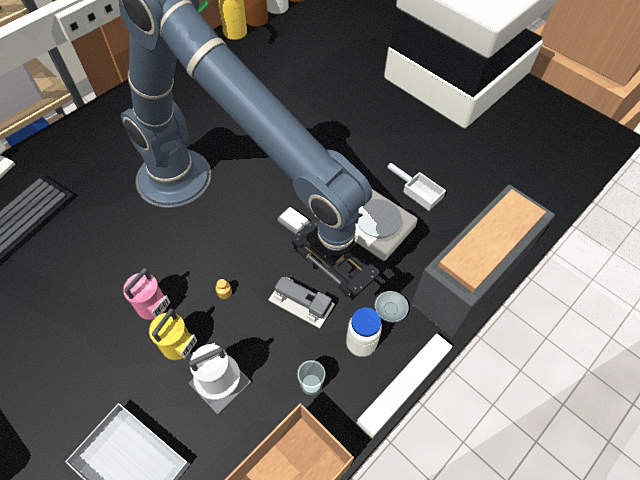

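View pics/side0.png

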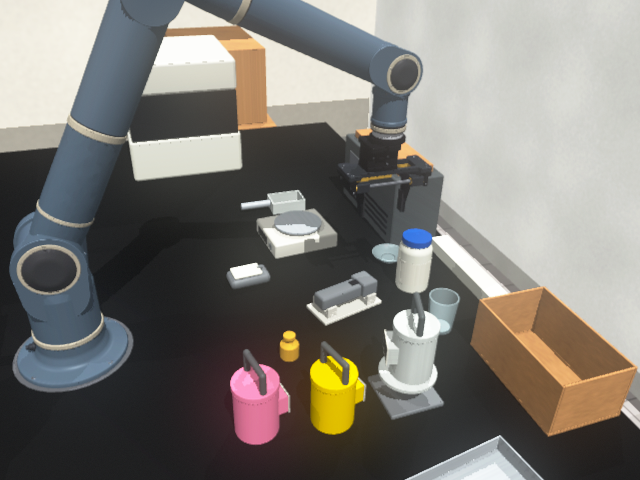

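The scene view shows the aluminium canister on its stand at about (215,372), dock and scanner at (302,300), and the balance at (380,222), partly hidden by the gripper. In the side view they are at (413,345), (344,295) and (297,230).

```bash
cat > h.py <<'E'
import numpy as np,cv2
from rig import bot,optics
def cloud(n,d):
    c=optics.camera_params(n); v,u=np.mgrid[:480,:640]
    P=np.stack([(u-c['cx'])/c['fx']*d,(v-c['cy'])/c['fy']*d,d],-1)
    W=(P-c['t'])@c['R']; W[d<=0]=np.nan
    return W
def load(n,k=0):
    z=np.load(f"pics/{n}{k}.npz"); return z['p'],cloud(n,z['d'])
def circ(X):
    A=np.c_[2*X,np.ones(len(X))]; s=np.linalg.lstsq(A,(X**2).sum(1),rcond=None)[0]
    return s[:2],np.sqrt(s[2]+s[:2]@s[:2])
E
python3 - <<'E'
from h import *
for n,pts in (("scene",dict(can=(215,375),dock=(302,300),bal=(385,218),jar=(365,322),weight=(223,289),beaker=(311,375),dish=(391,306),yel=(170,325),scoop=(425,190),mouse=(295,215))),("side",dict(can=(413,325),dock=(340,292),bal=(297,222),label=(390,348),jar=(415,240)))):
    p,W=load(n)
    for k,(u,v) in pts.items(): print(n,k,W[v,u].round(3),p[v,u])
    hist=None
    for k,zr,R in(("can",(.160,.18),.07),("can",(.20,.22),.06),("can",(.04,.065),.09),("bal",(.05,.06),.09),("bal",(.035,.048),.14),("dock",(.045,.062),.1),("dock",(.004,.012),.1)):
        c=W[pts[k][1],pts[k][0]][:2]
        m=(np.hypot(*(W[...,:2]-c).transpose(2,0,1))<R)&(W[...,2]>zr[0])&(W[...,2]<zr[1])
        X=W[m]; r=cv2.minAreaRect((X[:,:2]*1000).astype(np.float32)) if len(X)>5 else None
        print(n,k,zr,m.sum(),np.round(np.nanmedian(X[:,2]),4) if len(X) else '', [np.round(q,1) for q in r] if r else '', X[:,:2].mean(0).round(4) if len(X) else '')
E
```

```text
scene can [ 0.637 -0.328  0.169] [244 246 244]
scene dock [ 0.603 -0.032  0.048] [161 157 151]
scene bal [nan nan nan] [153 147 143]
scene jar [0.779 0.004 0.137] [211 105  52]
scene weight [ 0.428 -0.153  0.037] [135 237 255]
scene beaker [ 0.749 -0.146  0.007] [187 183 167]
scene dish [0.768 0.139 0.001] [187 185 171]
scene yel [ 0.446 -0.321  0.11 ] [ 51 126 148]
scene scoop [ 0.59   0.513 -0.002] [237 240 238]
scene mouse [0.392 0.148 0.035] [254 255 254]
scene can (0.16, 0.18) 878 0.1716 [array([ 608.7, -319.4]), array([82. , 79.1]), np.float64(76.0)] [ 0.6138 -0.3213]
scene can (0.2, 0.22) 217 0.2141 [array([ 606.6, -318.7]), array([74.2, 14.2]), np.float64(71.2)] [ 0.6074 -0.3193]
scene can (0.04, 0.065) 480 0.0594 [array([ 615.7, -318.5]), array([108.4,  83.4]), np.float64(79.8)] [ 0.6246 -0.3193]
scene bal (0.05, 0.06) 0   
scene bal (0.035, 0.048) 0   
scene dock (0.045, 0.062) 902 0.0544 [array([591.5, -18.3]), array([151.9,  55.1]), np.float64(12.6)] [ 0.5987 -0.0202]
scene dock (0.004, 0.012) 595 0.0069 [array([598.5, -31.2]), array([187.3, 187.9]), np.float64(15.3)] [ 0
[... 363 characters left out ...]
ide can (0.2, 0.22) 235 0.2161 [array([ 603.5, -320.5]), array([75.9, 12.3]), np.float64(70.9)] [ 0.6003 -0.3269]
side can (0.04, 0.065) 766 0.0618 [array([ 592.7, -328.4]), array([ 82.9, 107.8]), np.float64(59.9)] [ 0.5821 -0.3395]
side bal (0.05, 0.06) 827 0.0575 [array([572.5, 301.9]), array([136.8, 131.6]), np.float64(21.9)] [0.572  0.2972]
side bal (0.035, 0.048) 1080 0.0449 [array([566.8, 299.1]), array([185. , 168.4]), np.float64(5.4)] [0.5524 0.2672]
side dock (0.045, 0.062) 889 0.0561 [array([588.9, -26.1]), array([150.6,  56.5]), np.float64(18.5)] [ 0.5887 -0.0259]
side dock (0.004, 0.012) 895 0.0079 [array([560.6, -50.1]), array([166.5, 197.1]), np.float64(51.2)] [ 0.5666 -0.0549]
```

```bash
cat >> h.py <<'E'
from scipy.spatial.transform import Rotation as Ro
def go(pos,yaw):
    """world TCP target, yaw (deg) of tool y, tool down -> turn first, then travel in the turned axes"""
    s=bot.read_state(); q=s['tool_rot']; R=Ro.from_quat([q[1],q[2],q[3],q[0]])
    a=np.radians(yaw); T=Ro.from_matrix(np.array([[-np.sin(a),np.cos(a),0],[np.cos(a),np.sin(a),0],[0,0,-1]]).T)
    print('twist',np.degrees((R.inv()*T).as_rotvec()).round(2),'travel',(T.inv().apply(np.array(pos)-s['position'])*1000).round(1))
E
python3 -c "
from h import *
go([.605,-.32,.30],-19)"
```

```text
twist [-0.1   0.02 19.  ] travel [-325.2   38.5  -78.4]
```

```bash
python3 -m handwheel '[{"twist":[0,0,6.3],"travel":[0,0,-10],"claw":1},{"twist":[0,0,6.3],"travel":[0,0,-10],"claw":1},{"twist":[0,0,6.4],"travel":[0,0,-10],"claw":1},{"twist":[0,0,0],"travel":[-25,3,-4],"claw":1},{"twist":[0,0,0],"travel":[-25,3,-4],"claw":1},{"twist":[0,0,0],"travel":[-25,3,-4],"claw":1},{"twist":[0,0,0],"travel":[-25,3,-4],"claw":1},{"twist":[0,0,0],"travel":[-25,3,-4],"claw":1},{"twist":[0,0,0],"travel":[-25,3,-4],"claw":1},{"twist":[0,0,0],"travel":[-25,3,-4],"claw":1},{"twist":[0,0,0],"travel":[-25,3,-4],"claw":1},{"twist":[0,0,0],"travel":[-25,3,-4],"claw":1},{"twist":[0,0,0],"travel":[-25,3,-4],"claw":1},{"twist":[0,0,0],"travel":[-25,3,-4],"claw":1},{"twist":[0,0,0],"travel":[-25,3,-4],"claw":1},{"twist":[0,0,0],"travel":[-25,3,0],"claw":1},{"twist":[0,0,0],"travel":[0,0,0],"claw":1},{"twist":[0,0,0],"travel":[0,0,0],"claw":1}]'
python3 - <<'E'
from h import *
c0=None
go([.605,-.32,.193],-19)
for n in("scene","side"):
    p,d=optics.grab_frame(n); np.savez(f"pics/{n}1.npz",p=p,d=d); cv2.imwrite(f"pics/{n}1.png",p)
p,d=optics.grab_frame("wrist");cv2.imwrite("pics/wrist1.png",p)
for n in("scene","side"):
    p,W=load(n,1)
    for k,c,zr,R in(("can bar",(.605,-.32),(.20,.221),.055),("pan",(.571,.301),(.051,.061),.09),("case",(.571,.301),(.037,.048),.14),("scan",(.59,-.022),(.046,.062),.1),("dockbase",(.59,-.022),(.004,.012),.1)):
        m=(np.hypot(*(W[...,:2]-c).transpose(2,0,1))<R)&(W[...,2]>zr[0])&(W[...,2]<zr[1])
        m=cv2.morphologyEx(m.astype(np.uint8),cv2.MORPH_OPEN,np.ones((2,2)))>0
        X=W[m]
        if len(X)>5: r=cv2.minAreaRect((X[:,:2]*1000).astype(np.float32)); print(n,k,len(X),[np.round(q,1) for q in r])
E
```

```text
time: 1.6
position: [0.6049, -0.322, 0.2998]
tool_rot: [-0.0, 0.815, 0.579, -0.001]
contact_force: [1.0, 1.0, -0.3]
width: 0.0872
grasp_force: 0.0
twist [-0.07  0.03 -0.22] travel [  1.9  -0.5 106.8]
scene can bar 11 [array([ 614.5, -281.9]), array([ 2.4, 18. ]), np.float64(59.1)]
scene pan 1199 [array([583.6, 304.6]), array([113.5, 127.4]), np.float64(28.7)]
scene case 1370 [array([572.1, 309.7]), array([176.7, 179.6]), np.float64(5.0)]
scene scan 868 [array([590.6, -17.8]), array([143.1,  67.9]), np.float64(24.6)]
scene dockbase 376 [array([593.8, -22.5]), array([157.6,  78.8]), np.float64(15.0)]
side can bar 236 [array([ 682.3, -195.2]), array([370.3,  26.5]), np.float64(58.6)]
side pan 874 [array([571.5, 297.6]), array([125.7, 124.9]), np.float64(49.3)]
side case 912 [array([558.8, 318.6]), array([222. , 146.8]), np.float64(25.7)]
side scan 878 [array([616.1, -16.7]), array([206.9,  57.2]), np.float64(20.8)]
side dockbase 536 [array([591.6, -24.2]), array([170.2,  80.2]), np.float64(14.0)]
```

View pics/scene1.png

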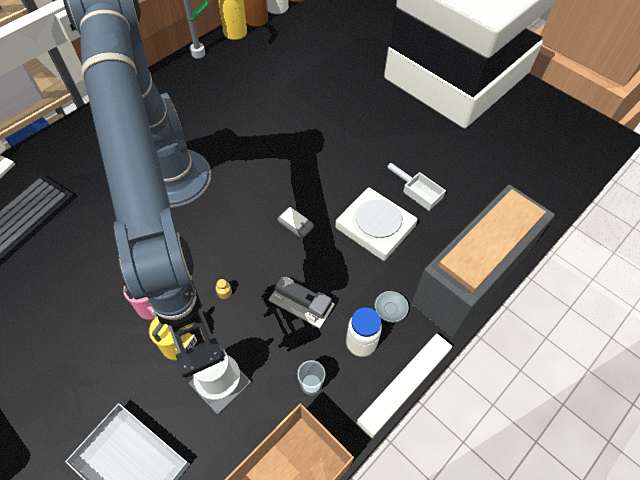

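View pics/wrist1.png

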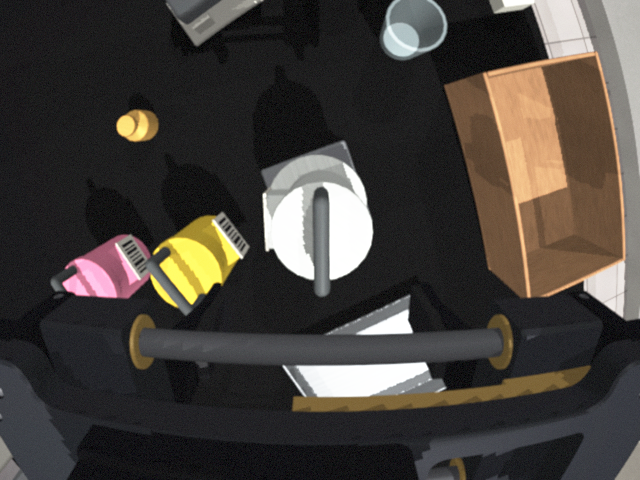

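The scene view now shows the balance free at (378,222). In the wrist view the handle bar is vertical at columns 320–322, in line with the tool, and the label is at its left (267,220). I'll go down and grip.

```bash
python3 -m handwheel '[{"twist":[0,0,0],"travel":[1,0,15],"claw":1},{"twist":[0,0,0],"travel":[1,0,15],"claw":1},{"twist":[0,0,0],"travel":[0,0,15],"claw":1},{"twist":[0,0,0],"travel":[0,0,15],"claw":1},{"twist":[0,0,0],"travel":[0,0,15],"claw":1},{"twist":[0,0,0],"travel":[0,0,12],"claw":1},{"twist":[0,0,0],"travel":[0,0,10],"claw":1},{"twist":[0,0,0],"travel":[0,0,10],"claw":1},{"twist":[0,0,0],"travel":[0,0,0],"claw":0.5},{"twist":[0,0,0],"travel":[0,0,0],"claw":0.3},{"twist":[0,0,0],"travel":[0,0,0],"claw":0},{"twist":[0,0,0],"travel":[0,0,0],"claw":0},{"twist":[0,0,0],"travel":[0,0,0],"claw":0},{"twist":[0,0,0],"travel":[0,0,0],"claw":0},{"twist":[0,0,0],"travel":[0,0,0],"claw":0},{"twist":[0,0,0],"travel":[0,0,0],"claw":0},{"twist":[0,0,0],"travel":[0,0,0],"claw":0}]' 40
```

```text
time: 3.17
position: [0.6068, -0.3181, 0.1936]
tool_rot: [0.0, 0.814, 0.581, 0.0]
contact_force: [-0.3, 0.7, -0.1]
width: 0.0352
grasp_force: 0.0
```

```bash
python3 -m handwheel '[{"twist":[0,0,0],"travel":[0,0,0],"claw":0},{"twist":[0,0,0],"travel":[0,0,0],"claw":0},{"twist":[0,0,0],"travel":[0,0,0],"claw":0},{"twist":[0,0,0],"travel":[0,0,0],"claw":0},{"twist":[0,0,0],"travel":[0,0,0],"claw":0},{"twist":[0,0,0],"travel":[0,0,0],"claw":0},{"twist":[0,0,0],"travel":[0,0,0],"claw":0}]'; python3 -c "
from h import *
s=bot.read_state();print(s['position'])
go([.606,-.319,.313],-19)"
```

```text
time: 3.75
position: [0.6067, -0.3181, 0.1935]
tool_rot: [-0.0, 0.814, 0.581, 0.0]
contact_force: [0.3, -0.7, 1.2]
width: 0.0106
grasp_force: 40.0
[ 0.60671812 -0.31806837  0.19352261]
twist [ 0. -0.  0.] travel [  -1.1   -0.4 -119.5]
```

```bash
python3 -m handwheel '[{"twist":[0,0,0],"travel":[0,0,-4],"claw":0},{"twist":[0,0,0],"travel":[0,0,-8],"claw":0},{"twist":[0,0,0],"travel":[0,0,-12],"claw":0},{"twist":[0,0,0],"travel":[0,0,-16],"claw":0},{"twist":[0,0,0],"travel":[0,0,-20],"claw":0},{"twist":[0,0,0],"travel":[0,0,-20],"claw":0},{"twist":[0,0,0],"travel":[0,0,-20],"claw":0},{"twist":[0,0,0],"travel":[0,0,-14],"claw":0},{"twist":[0,0,0],"travel":[0,0,-6],"claw":0},{"twist":[0,0,0],"travel":[0,0,0],"claw":0}]'
python3 - <<'E'
from h import *
for n,uv in(("scene",(378,216)),("side",(297,222))):
    p,W=load(n,1); c=optics.camera_params(n); C=-c['R'].T@c['t']
    g=cv2.cvtColor(p,cv2.COLOR_BGR2GRAY); print(n,g[uv[1],uv[0]], W[uv[1],uv[0]].round(3))
    for tol in(6,10,15):
        m=np.zeros((482,642),np.uint8); q=cv2.GaussianBlur(p,(3,3),0).copy()
        cv2.floodFill(q,m,uv,0,(tol,)*3,(tol,)*3,4|cv2.FLOODFILL_FIXED_RANGE|cv2.FLOODFILL_MASK_ONLY|(255<<8))
        m=m[1:-1,1:-1]; k=max(cv2.findContours(m,0,1)[0],key=cv2.contourArea); h=cv2.convexHull(k)[:,0]
        h=cv2.convexHull(k,returnPoints=True)[:,0].astype(float)
        ray=np.c_[(h[:,0]-c['cx'])/c['fx'],(h[:,1]-c['cy'])/c['fy'],np.ones(len(h))]@c['R']
        X=C+ray*((.055-C[2])/ray[:,2])[:,None]
        print(tol,(m>0).sum(),circ(X[:,:2]))
go([.571,.30,.313],70)
E
```

```text
time: 4.58
position: [0.6074, -0.3185, 0.3161]
tool_rot: [0.002, 0.814, 0.581, 0.001]
contact_force: [0.2, -0.4, -4.4]
width: 0.0109
grasp_force: 40.0
scene 237 [0.572 0.303 0.055]
6 1237 (array([0.57420788, 0.30246161]), np.float64(0.062159507606211))
10 1291 (array([0.57293613, 0.3019586 ]), np.float64(0.06362056306737489))
15 1447 (array([0.57454911, 0.29588007]), np.float64(0.0697710080006215))
side 238 [0.569 0.29  0.061]
6 747 (array([0.57598264, 0.30680928]), np.float64(0.06111954201909718))
10 792 (array([0.57580675, 0.3070925 ]), np.float64(0.06331244964396741))
15 858 (array([0.57918748, 0.30436921]), np.float64(0.0675475957538981))
twist [  0.17   0.2  -89.01] travel [245.7 568.8   3.1]
```

```bash
python3 -m handwheel '[{"twist":[0,0,-3],"travel":[0,0,0],"claw":0},{"twist":[0,0,-6],"travel":[0,0,0],"claw":0},{"twist":[0,0,-7],"travel":[0,0,0],"claw":0},{"twist":[0,0,-7],"travel":[0,0,0],"claw":0},{"twist":[0,0,-7],"travel":[0,0,0],"claw":0},{"twist":[0,0,-7],"travel":[0,0,0],"claw":0},{"twist":[0,0,-7],"travel":[0,0,0],"claw":0},{"twist":[0,0,-7],"travel":[0,0,0],"claw":0},{"twist":[0,0,-7],"travel":[0,0,0],"claw":0},{"twist":[0,0,-7],"travel":[0,0,0],"claw":0},{"twist":[0,0,-7],"travel":[0,0,0],"claw":0},{"twist":[0,0,-7],"travel":[0,0,0],"claw":0},{"twist":[0,0,-7],"travel":[0,0,0],"claw":0},{"twist":[0,0,-3],"travel":[0,0,0],"claw":0},{"twist":[0,0,0],"travel":[2,4,0],"claw":0},{"twist":[0,0,0],"travel":[4,9,0],"claw":0},{"twist":[0,0,0],"travel":[6,14,0],"claw":0},{"twist":[0,0,0],"travel":[8,19,0],"claw":0},{"twist":[0,0,0],"travel":[10,23,0],"claw":0},{"twist":[0,0,0],"travel":[10,23,0],"claw":0}]' && python3 -m handwheel '[{"twist":[0,0,0],"travel":[10,23,0],"claw":0},{"twist":[0,0,0],"travel":[10,23,0],"claw":0},{"twist":[0,0,0],"travel":[10,23,0],"claw":0},{"twist":[0,0,0],"travel":[10,23,0],"claw":0},{"twist":[0,0,0],"travel":[10,23,0],"claw":0},{"twist":[0,0,0],"travel":[10,23,0],"claw":0},{"twist":[0,0,0],"travel":[10,23,0],"claw":0},{"twist":[0,0,0],"travel":[10,23,0],"claw":0},{"twist":[0,0,0],"travel":[10,23,0],"claw":0},{"twist":[0,0,0],"travel":[10,23,0],"claw":0},{"twist":[0,0,0],"travel":[10,23,0],"claw":0},{"twist":[0,0,0],"travel":[10,23,0],"claw":0},{"twist":[0,0,0],"travel":[10,23,0],"claw":0},{"twist":[0,0,0],"travel":[10,23,0],"claw":0},{"twist":[0,0,0],"travel":[10,23,0],"claw":0},{"twist":[0,0,0],"travel":[10,23,0],"claw":0},{"twist":[0,0,0],"travel":[8,19,0],"claw":0},{"twist":[0,0,0],"travel":[6,14,0],"claw":0},{"twist":[0,0,0],"travel":[4,9,0],"claw":0},{"twist":[0,0,0],"travel":[1,3,0],"claw":0}]'
python3 -c "
from h import *
go([.573,.302,.189],70)"
```

```text
time: 6.25
position: [0.6002, -0.215, 0.3133]
tool_rot: [-0.0, 0.174, 0.985, 0.0]
contact_force: [0.1, -0.0, -4.8]
width: 0.0106
grasp_force: 40.0
time: 7.92
position: [0.5717, 0.2349, 0.3136]
tool_rot: [-0.0, 0.172, 0.985, 0.001]
contact_force: [-0.0, -0.1, -4.4]
width: 0.0111
grasp_force: 40.0
twist [ 0.06 -0.07  0.24] travel [ 21.7  63.5 124.6]
```

```bash
python3 -m handwheel '[{"twist":[0,0,0],"travel":[4,11,0],"claw":0},{"twist":[0,0,0],"travel":[5,14,0],"claw":0},{"twist":[0,0,0],"travel":[5,14,0],"claw":0},{"twist":[0,0,0],"travel":[4,13,0],"claw":0},{"twist":[0,0,0],"travel":[3,8,0],"claw":0},{"twist":[0,0,0],"travel":[0,3,20],"claw":0},{"twist":[0,0,0],"travel":[0,0,25],"claw":0},{"twist":[0,0,0],"travel":[0,0,20],"claw":0},{"twist":[0,0,0],"travel":[0,0,15],"claw":0},{"twist":[0,0,0],"travel":[0,0,10],"claw":0},{"twist":[0,0,0],"travel":[0,0,0],"claw":0},{"twist":[0,0,0],"travel":[0,0,0],"claw":0},{"twist":[0,0,0],"travel":[0,0,0],"claw":0}]'
python3 - <<'E'
from h import *
go([.573,.302,.189],70)
p,d=optics.grab_frame("side"); q=optics.grab_frame("scene")[0]
cv2.imwrite("pics/place.png",np.hstack([cv2.resize(p[60:300,200:440],(400,400)),cv2.resize(q[100:300,280:480],(400,400))]))
E
```

```text
time: 9.0
position: [0.5763, 0.2985, 0.225]
tool_rot: [0.001, 0.174, 0.985, 0.001]
contact_force: [-0.0, 0.5, -3.8]
width: 0.0107
grasp_force: 40.0
twist [ 0.12  0.09 -0.  ] travel [ 4.3  2.2 36. ]
```

View pics/place.png

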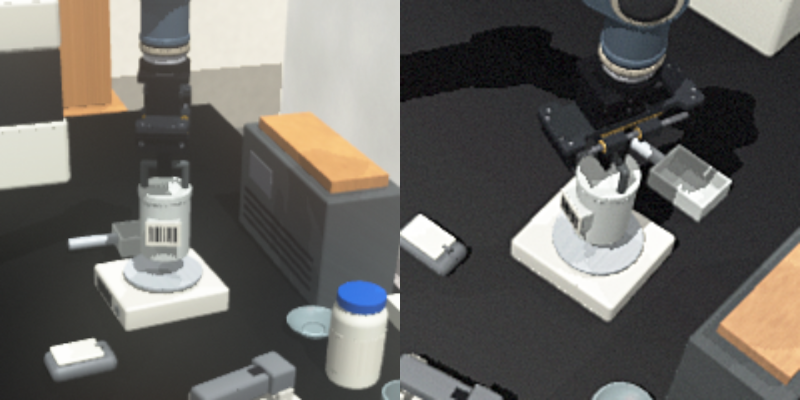

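The canister hangs upright above the pan in both views, label facing the -y side (side crop (163,235)). Now lower it.

```bash
python3 -m handwheel '[{"twist":[0,0,0],"travel":[2,1,8],"claw":0},{"twist":[0,0,0],"travel":[2,1,8],"claw":0},{"twist":[0,0,0],"travel":[0,0,8],"claw":0},{"twist":[0,0,0],"travel":[0,0,5],"claw":0},{"twist":[0,0,0],"travel":[0,0,3],"claw":0},{"twist":[0,0,0],"travel":[0,0,1],"claw":0},{"twist":[0,0,0],"travel":[0,0,0],"claw":0},{"twist":[0,0,0],"travel":[0,0,0],"claw":0}]'; python3 -m handwheel '[{"twist":[0,0,0],"travel":[0,0,1],"claw":0},{"twist":[0,0,0],"travel":[0,0,1],"claw":0},{"twist":[0,0,0],"travel":[0,0,0],"claw":0},{"twist":[0,0,0],"travel":[0,0,0],"claw":0}]'
```

```text
time: 9.77
position: [0.5727, 0.3011, 0.1908]
tool_rot: [0.0, 0.174, 0.985, 0.0]
contact_force: [0.3, -0.3, -4.8]
width: 0.0108
grasp_force: 40.0
time: 10.1
position: [0.5724, 0.301, 0.1887]
tool_rot: [0.0, 0.174, 0.985, 0.0]
contact_force: [-0.2, -0.4, -4.1]
width: 0.011
grasp_force: 40.0
```

Still hanging (-4 N), so I'll lower another millimetre at a time.

```bash
python3 -m handwheel '[{"twist":[0,0,0],"travel":[0,0,1],"claw":0},{"twist":[0,0,0],"travel":[0,0,0],"claw":0},{"twist":[0,0,0],"travel":[0,0,0],"claw":0}]';python3 -m handwheel '[{"twist":[0,0,0],"travel":[0,0,1],"claw":0},{"twist":[0,0,0],"travel":[0,0,0],"claw":0},{"twist":[0,0,0],"travel":[0,0,0],"claw":0}]'
```

```text
time: 10.35
position: [0.5726, 0.3014, 0.1885]
tool_rot: [0.0, 0.174, 0.985, 0.0]
contact_force: [-0.4, -0.6, 0.9]
width: 0.0108
grasp_force: 40.0
time: 10.6
position: [0.5729, 0.3016, 0.1886]
tool_rot: [0.001, 0.174, 0.985, 0.001]
contact_force: [-2.1, -0.2, 5.5]
width: 0.0107
grasp_force: 40.0
```

```bash
python3 -m handwheel '[{"twist":[0,0,0],"travel":[0,0,-1],"claw":0},{"twist":[0,0,0],"travel":[0,0,0],"claw":0},{"twist":[0,0,0],"travel":[0,0,0],"claw":0.3},{"twist":[0,0,0],"travel":[0,0,0],"claw":0.6},{"twist":[0,0,0],"travel":[0,0,0],"claw":1},{"twist":[0,0,0],"travel":[0,0,0],"claw":1},{"twist":[0,0,0],"travel":[0,0,0],"claw":1},{"twist":[0,0,0],"travel":[0,0,0],"claw":1},{"twist":[0,0,0],"travel":[0,0,0],"claw":1},{"twist":[0,0,0],"travel":[0,0,0],"claw":1},{"twist":[0,0,0],"travel":[0,0,-10],"claw":1},{"twist":[0,0,0],"travel":[0,0,-20],"claw":1},{"twist":[0,0,0],"travel":[0,0,-25],"claw":1},{"twist":[0,0,0],"travel":[0,0,-25],"claw":1},{"twist":[0,0,0],"travel":[0,0,-25],"claw":1},{"twist":[0,0,0],"travel":[0,0,-15],"claw":1}]'
python3 - <<'E'
from h import *
go([.59,-.022,.25],-75)
p,d=optics.grab_frame("scene");np.savez("pics/scene2.npz",p=p,d=d)
p,d=optics.grab_frame("side");np.savez("pics/side2.npz",p=p,d=d)
for n in("scene","side"):
    p,W=load(n,2)
    for k,c,zr,R in(("bar",(.573,.301),(.197,.214),.05),("lid",(.573,.301),(.157,.177),.06),("pan",(.573,.301),(.051,.061),.09)):
        m=(np.hypot(*(W[...,:2]-c).transpose(2,0,1))<R)&(W[...,2]>zr[0])&(W[...,2]<zr[1])
        X=W[m]
        if len(X)>5: r=cv2.minAreaRect((X[:,:2]*1000).astype(np.float32)); print(n,k,len(X),np.median(X[:,2]).round(4),[np.round(q,1) for q in r])
    # scanner: per-height slices, grey scanner tops
    for k,zr in(("body",(.049,.0555)),("nose",(.0565,.064)),("all",(.045,.064))):
        m=(np.hypot(*(W[...,:2]-(.59,-.022)).transpose(2,0,1))<.1)&(W[...,2]>zr[0])&(W[...,2]<zr[1])
        m=cv2.morphologyEx(m.astype(np.uint8),cv2.MORPH_OPEN,np.ones((3,3)))>0
        X=W[m]; r=cv2.minAreaRect((X[:,:2]*1000).astype(np.float32)); print(n,k,len(X),[np.round(q,1) for q in r])
E
```

```text
time: 11.93
position: [0.5731, 0.3018, 0.3118]
tool_rot: [0.002, 0.174, 0.985, 0.002]
contact_force: [0.5, 0.5, 0.2]
width: 0.0862
grasp_force: 0.0
twist [  0.32  -0.21 145.01] travel [-67.5 317.2  61.8]
scene bar 121 0.2087 [array([573.3, 300. ]), array([14.4, 75.5]), np.float64(69.4)]
scene lid 563 0.1667 [array([574.1, 298.4]), array([84. , 81.3]), np.float64(46.5)]
scene pan 548 0.0551 [array([588.5, 290.8]), array([129.1,  97. ]), np.float64(52.2)]
scene body 68 [array([556.1, -30.5]), array([73.5, 32.2]), np.float64(10.0)]
scene nose 58 [array([644.4,  -8.4]), array([36.6, 27.6]), np.float64(80.6)]
scene all 884 [array([591.3, -18. ]), array([152.2,  55.3]), np.float64(12.3)]
side bar 135 0.2082 [array([569.3, 298.2]), array([16.7, 75.7]), np.float64(69.0)]
side lid 442 0.1694 [array([570.1, 299.4]), array([85.9, 83.1]), np.float64(57.3)]
side pan 458 0.0578 [array([570.4, 292.8]), array([116.9, 126.4]), np.float64(77.3)]
side body 45 [array([569.2, -42.3]), array([105.9,  19.4]), np.float64(5.6)]
side nose 250 [array([632.3, -10.5]), array([60.3, 53.8]), np.float64(15.8)]
side all 914 [array([588.2, -21.7]), array([151.3,  55.8]), np.float64(15.5)]
```

```bash
python3 -m handwheel '[{"twist":[0,0,4],"travel":[0,0,0],"claw":1},{"twist":[0,0,7],"travel":[0,0,0],"claw":1},{"twist":[0,0,7],"travel":[0,0,0],"claw":1},{"twist":[0,0,7],"travel":[0,0,0],"claw":1},{"twist":[0,0,7],"travel":[0,0,0],"claw":1},{"twist":[0,0,7],"travel":[0,0,0],"claw":1},{"twist":[0,0,7],"travel":[0,0,0],"claw":1},{"twist":[0,0,7],"travel":[0,0,0],"claw":1},{"twist":[0,0,7],"travel":[0,0,0],"claw":1},{"twist":[0,0,7],"travel":[0,0,0],"claw":1},{"twist":[0,0,7],"travel":[0,0,0],"claw":1},{"twist":[0,0,7],"travel":[0,0,0],"claw":1},{"twist":[0,0,7],"travel":[0,0,0],"claw":1},{"twist":[0,0,7],"travel":[0,0,0],"claw":1},{"twist":[0,0,7],"travel":[0,0,0],"claw":1},{"twist":[0,0,7],"travel":[0,0,0],"claw":1},{"twist":[0,0,7],"travel":[0,0,0],"claw":1},{"twist":[0,0,7],"travel":[0,0,0],"claw":1},{"twist":[0,0,7],"travel":[0,0,0],"claw":1},{"twist":[0,0,7],"travel":[0,0,0],"claw":1}]' && python3 -m handwheel '[{"twist":[0,0,7],"travel":[-4,16,0],"claw":1},{"twist":[0,0,7],"travel":[-4,20,0],"claw":1},{"twist":[0,0,0.5],"travel":[-5,24,0],"claw":1},{"twist":[0,0,0],"travel":[-5,24,0],"claw":1},{"twist":[0,0,0],"travel":[-5,24,0],"claw":1},{"twist":[0,0,0],"travel":[-5,24,0],"claw":1},{"twist":[0,0,0],"travel":[-5,24,0],"claw":1},{"twist":[0,0,0],"travel":[-5,24,0],"claw":1},{"twist":[0,0,0],"travel":[-5,24,0],"claw":1},{"twist":[0,0,0],"travel":[-5,24,10],"claw":1},{"twist":[0,0,0],"travel":[-5,24,10],"claw":1},{"twist":[0,0,0],"travel":[-5,24,15],"claw":1},{"twist":[0,0,0],"travel":[-5,20,20],"claw":1},{"twist":[0,0,0],"travel":[-4,10,20],"claw":1},{"twist":[0,0,0],"travel":[0,6,20],"claw":1},{"twist":[0,0,0],"travel":[0,0,0],"claw":1},{"twist":[0,0,0],"travel":[0,0,0],"claw":1}]'
python3 - <<'E'
from h import *
go([.5905,-.021,.022],-75.5)
go([.5905,-.021,.15],-75.5)
c=optics.camera_params("wrist");p,d=optics.grab_frame("wrist");cv2.imwrite("pics/wrist2.png",p)
print({k:np.round(v,3) for k,v in c.items()})
E
```

```text
time: 13.7
position: [0.5719, 0.3008, 0.3066]
tool_rot: [0.0, 0.981, 0.196, -0.001]
contact_force: [-0.3, 0.7, 0.6]
width: 0.0871
grasp_force: 0.0
time: 15.12
position: [0.5584, -0.0173, 0.2115]
tool_rot: [-0.0, 0.997, 0.074, -0.001]
contact_force: [0.2, 0.7, 0.8]
width: 0.087
grasp_force: 0.0
twist [-0.03  0.17 -6.03] travel [ 30.2  11.6 189.5]
twist [-0.03  0.17 -6.03] travel [30.2 11.6 61.5]
{'fx': np.float64(371.648), 'fy': np.float64(371.648), 'cx': np.float64(320.827), 'cy': np.float64(242.486), 'R': array([[ 0.148, -0.989,  0.   ],
       [-0.944, -0.141,  0.298],
       [-0.294, -0.044, -0.955]]), 't': array([-0.1  ,  0.492,  0.545])}
```

View pics/wrist2.png

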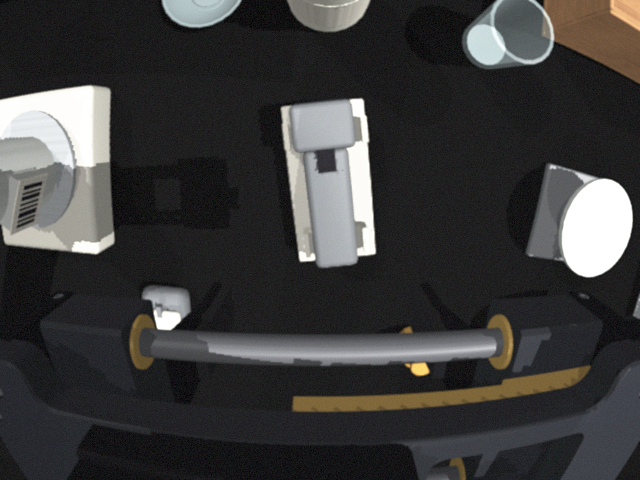

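The wrist view shows the scanner in its dock, nose at (323,125), tail at (337,258), turned about 6° from the tool.

```bash
cat >> h.py <<'E'
def fish(c,uv,z):
    C=-c['R'].T@c['t']; d=np.array(uv,float)-[c['cx'],c['cy']]; r=np.linalg.norm(d); t=r/c['fx']
    ray=c['R'].T@np.array([*(d/r*np.sin(t)),np.cos(t)]); return (C+ray*(z-C[2])/ray[2])[:2]
E
python3 - <<'E'
from h import *
c=optics.camera_params("wrist"); p=cv2.imread("pics/wrist2.png")
g=cv2.cvtColor(p,cv2.COLOR_BGR2GRAY)
for v in(180,200,220): print(v,g[v,292:384:2])
for uv,z in(((293,103),.056),((350,100),.056),((305,150),.05),((352,148),.05),((318,264),.05),((357,264),.05)): print(uv,fish(c,uv,z).round(4))
E
```

```text
180 [211 213 193 182 181 180 171 112 124 150 169 172 174 178 176 181 177 180
 183 183 184 188 188 189 189 194 195 182 167 172 250 251 251 251 251 251
 251 251 252 202  28  27  30  22  27  28]
200 [151 185 181 182 180 182 182 183 127 121 144 170 176 175 175 172 176 175
 178 178 181 182 183 185 184 187 190 188 174 167 179 252 251 251 251 251
 251 251 251 253 131  31  28  28  28  26]
220 [ 22 114 183 181 183 180 181 183 183 136 117 144 166 168 171 172 173 178
 175 177 176 178 181 182 182 185 188 188 189 174 165 164 245 248 247 250
 250 251 251 251 249  39  26  23  22  28]
(293, 103) [0.6615 0.0224]
(350, 100) [ 0.6713 -0.0247]
(305, 150) [0.6225 0.0067]
(352, 148) [ 0.6304 -0.0334]
(318, 264) [ 0.5201 -0.0199]
(357, 264) [ 0.5255 -0.0561]
```

```bash
python3 -c "
from h import *
go([.592,-.0203,.022],-75.6)"
```

```text
twist [-0.02  0.01 -5.87] travel [ 30.7  11.6 190.8]
```

```bash
python3 -m handwheel '[{"twist":[0,0,-5.9],"travel":[0,0,0],"claw":1},{"twist":[0,0,0],"travel":[10,4,15],"claw":1},{"twist":[0,0,0],"travel":[10,4,20],"claw":1},{"twist":[0,0,0],"travel":[7,2.6,20],"claw":1},{"twist":[0,0,0],"travel":[3.7,1,20],"claw":1},{"twist":[0,0,0],"travel":[0,0,15],"claw":1},{"twist":[0,0,0],"travel":[0,0,0],"claw":1},{"twist":[0,0,0],"travel":[0,0,0],"claw":1}]'; python3 -c "
from h import *
go([.592,-.0203,.022],-75.6)"
```

```text
time: 15.83
position: [0.5925, -0.0199, 0.1232]
tool_rot: [-0.0, 0.992, 0.126, 0.0]
contact_force: [0.4, 0.7, 0.2]
width: 0.0867
grasp_force: 0.0
twist [-0.01 -0.04  0.08] travel [ -0.6   0.3 101.2]
```

```bash
python3 -m handwheel '[{"twist":[0,0,0],"travel":[0,0,15],"claw":1},{"twist":[0,0,0],"travel":[0,0,18],"claw":1},{"twist":[0,0,0],"travel":[0,0,18],"claw":1},{"twist":[0,0,0],"travel":[0,0,18],"claw":1},{"twist":[0,0,0],"travel":[0,0,15],"claw":1},{"twist":[0,0,0],"travel":[0,0,10],"claw":1},{"twist":[0,0,0],"travel":[0,0,7],"claw":1},{"twist":[0,0,0],"travel":[0,0,0],"claw":0.7},{"twist":[0,0,0],"travel":[0,0,0],"claw":0.5},{"twist":[0,0,0],"travel":[0,0,0],"claw":0.45},{"twist":[0,0,0],"travel":[0,0,0],"claw":0.4},{"twist":[0,0,0],"travel":[0,0,0],"claw":0.3},{"twist":[0,0,0],"travel":[0,0,0],"claw":0.2},{"twist":[0,0,0],"travel":[0,0,0],"claw":0.2},{"twist":[0,0,0],"travel":[0,0,0],"claw":0.2},{"twist":[0,0,0],"travel":[0,0,0],"claw":0.2}]' 30; python3 -c "
from h import *
print(bot.read_state()['position'])"
```

```text
time: 17.17
position: [0.592, -0.0207, 0.0217]
tool_rot: [-0.0, 0.992, 0.125, 0.0]
contact_force: [-1.0, 0.1, 1.3]
width: 0.0396
grasp_force: 30.0
[ 0.5919711  -0.02073518  0.02170846]
```

```bash
python3 -m handwheel '[{"twist":[0,0,0],"travel":[0,0,-4],"claw":0.2},{"twist":[0,0,0],"travel":[0,0,-8],"claw":0.2},{"twist":[0,0,0],"travel":[0,0,-14],"claw":0.2},{"twist":[0,0,0],"travel":[0,0,-20],"claw":0.2},{"twist":[0,0,0],"travel":[0,0,-20],"claw":0.2},{"twist":[0,0,0],"travel":[0,0,-20],"claw":0.2},{"twist":[0,0,0],"travel":[0,0,-20],"claw":0.2},{"twist":[0,0,0],"travel":[0,0,-14],"claw":0.2},{"twist":[0,0,-3.6],"travel":[0,0,-8],"claw":0.2},{"twist":[0,0,-6.5],"travel":[0,0,0],"claw":0.2},{"twist":[0,0,-6.5],"travel":[0,0,0],"claw":0.2},{"twist":[0,0,-6.5],"travel":[0,0,0],"claw":0.2},{"twist":[0,0,-6.5],"travel":[0,0,0],"claw":0.2},{"twist":[0,0,-6.5],"travel":[0,0,0],"claw":0.2},{"twist":[0,0,-6.5],"travel":[0,0,0],"claw":0.2},{"twist":[0,0,-6.5],"travel":[0,0,0],"claw":0.2},{"twist":[0,0,-6.5],"travel":[0,0,0],"claw":0.2},{"twist":[0,0,0],"travel":[0,0,0],"claw":0.2},{"twist":[0,0,0],"travel":[0,0,0],"claw":0.2}]'; python3 -c "
from h import *
go([.5056,.1154,.0917],-20)"
```

```text
time: 18.75
position: [0.5918, -0.0212, 0.1499]
tool_rot: [0.0, 0.82, 0.572, 0.0]
contact_force: [0.4, 0.3, -1.8]
width: 0.0396
grasp_force: 30.0
twist [ 0.01 -0.   -0.19] travel [  98.9 -127.7   58.2]
```

```bash
python3 -m handwheel '[{"twist":[0,0,0],"travel":[0,-8,0],"claw":0.2},{"twist":[0,0,0],"travel":[3,-14,3],"claw":0.2},{"twist":[0,0,0],"travel":[7,-18,8],"claw":0.2},{"twist":[0,0,0],"travel":[8,-18,8],"claw":0.2},{"twist":[0,0,0],"travel":[8,-18,8],"claw":0.2},{"twist":[0,0,0],"travel":[8,-18,8],"claw":0.2},{"twist":[0,0,0],"travel":[8,-15,8],"claw":0.2},{"twist":[0,0,0],"travel":[8,-11,8],"claw":0.2},{"twist":[0,0,0],"travel":[6,-5.7,5],"claw":0.2},{"twist":[0,0,0],"travel":[3,-2,2],"claw":0.2},{"twist":[0,0,0],"travel":[0,0,0],"claw":0.2},{"twist":[0,0,0],"travel":[0,0,0],"claw":0.2}]'; python3 - <<'E'
from h import *
go([.5056,.1154,.0917],-20)
a,d=optics.grab_frame("side"); np.savez("pics/side3.npz",p=a,d=d); b=optics.grab_frame("scene")[0]
cv2.imwrite("pics/scan.png",np.hstack([cv2.resize(a[150:310,200:360],(400,400),interpolation=2),cv2.resize(b[140:300,280:440],(400,400),interpolation=2)]))
E
```

```text
time: 19.75
position: [0.4929, 0.0779, 0.0919]
tool_rot: [0.0, 0.819, 0.573, 0.0]
contact_force: [-0.0, -0.4, -1.2]
width: 0.04
grasp_force: 30.0
twist [ 0.06 -0.01 -0.04] travel [39.6 -0.9  0.2]
```

View pics/scan.png

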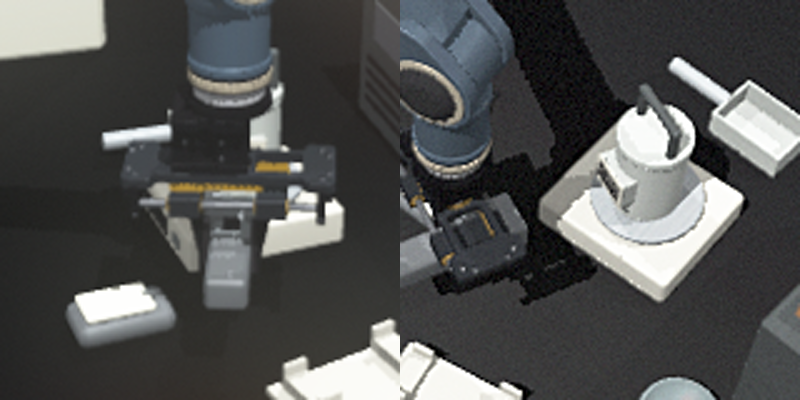

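The scene crop shows the canister on the pan with its label holder at (612,185) facing the gripper. The side view is blocked, so I'll measure the label from the earlier frames.

```bash
python3 - <<'E'
from h import *
c0=np.array([.573,.3005]); a=np.radians(70); x=np.array([np.cos(a),np.sin(a)]); y=np.array([-x[1],x[0]])
for n in("side","scene"):
    p,W=load(n,2); D=W[...,:2]-c0; u=D@x; v=D@y; z=W[...,2]
    m=(u<-.046)&(u>-.062)&(abs(v)<.035)&(z>.08)&(z<.14); X=np.c_[u[m],v[m],z[m]]*1000
    f=np.polyfit(X[:,1],X[:,0],1)
    print(n,m.sum(),np.median(X,0).round(1),X.min(0).round(1),X.max(0).round(1),'tilt deg',np.degrees(np.arctan(f[0])).round(1))
E
```

```text
side 272 [-51.8   3.3 114.5] [-60.1 -22.7  93.7] [-46.   27.4 134.7] tilt deg 0.2
scene 134 [-51.4  -1.3 115.7] [-54.  -28.6  83.3] [-46.1  31.7 134. ] tilt deg -0.9
```

```bash
python3 -m handwheel '[{"twist":[0,0,0],"travel":[4,-1,0],"claw":0.2},{"twist":[0,0,0],"travel":[7,-1,0],"claw":0.2},{"twist":[0,0,0],"travel":[8,0,0],"claw":0.2},{"twist":[0,0,0],"travel":[8,0,0],"claw":0.2},{"twist":[0,0,0],"travel":[6,0,0],"claw":0.2},{"twist":[0,0,0],"travel":[4,0,0],"claw":0.2},{"twist":[0,0,0],"travel":[2,0,0],"claw":0.2},{"twist":[0,0,0],"travel":[0,0,0],"claw":0.2},{"twist":[0,0,0],"travel":[0,0,0],"claw":0.2},{"twist":[0,0,0],"travel":[0,0,0],"claw":0.2}]'; python3 - <<'E'
from h import *
go([.5056,.1154,.0917],-20)
c=optics.camera_params("wrist"); w=optics.grab_frame("wrist")[0]; b=optics.grab_frame("scene")[0]
cv2.imwrite("pics/scan2.png",np.hstack([cv2.resize(w[:300],(440,400)) ,cv2.resize(b[140:300,290:434],(360,400),interpolation=2)]))
cv2.imwrite("pics/w3.png",w); np.save("pics/w3.npy",c,allow_pickle=True)
E
```

```text
time: 20.68
position: [0.5034, 0.1151, 0.0915]
tool_rot: [0.0, 0.819, 0.573, -0.0]
contact_force: [1.0, 0.3, -1.1]
width: 0.0397
grasp_force: 30.0
twist [-0.    0.02 -0.03] travel [ 1.   1.9 -0.2]
```

View pics/scan2.png

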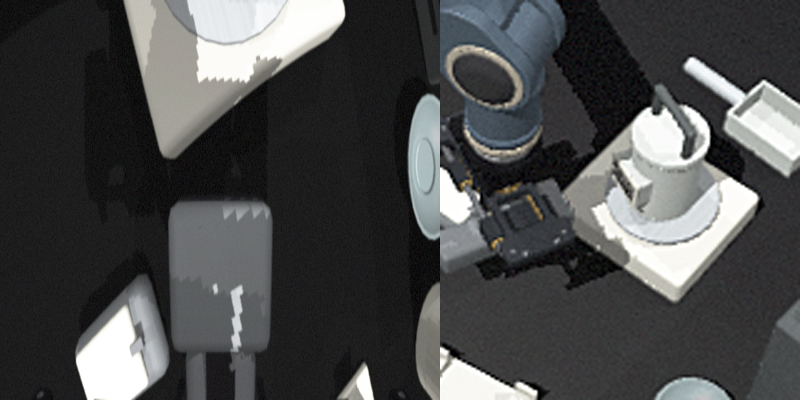

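In the wrist crop the scanner nose is straight and centred (cols 168–272, front edge at row 200), pointing at the balance.

```bash
python3 -m handwheel '[{"twist":[0,0,0],"travel":[0,0,0],"claw":0.2},{"twist":[0,0,0],"travel":[0,0,0],"claw":0.2},{"twist":[0,0,0],"travel":[0,0,0],"claw":0.2},{"twist":[0,0,0],"travel":[0,0,0],"claw":0.2},{"twist":[0,0,0],"travel":[0,0,0],"claw":0.2},{"twist":[0,0,0],"travel":[0,0,0],"claw":0.2},{"twist":[0,0,0],"travel":[0,0,0],"claw":0.2},{"twist":[0,0,0],"travel":[0,0,0],"claw":0.2},{"twist":[0,0,0],"travel":[0,0,0],"claw":0.2},{"twist":[0,0,0],"travel":[0,0,0],"claw":0.2},{"twist":[0,0,0],"travel":[0,0,0],"claw":0.2},{"twist":[0,0,0],"travel":[0,0,0],"claw":0.2}]';  python3 - <<'E'
from h import *
c=np.load("pics/w3.npy",allow_pickle=True).item()
c0=np.array([.573,.3005]); a=np.radians(70); x=np.array([np.cos(a),np.sin(a)]); y=np.array([-x[1],x[0]])
for uv in((247,152),(393,152)):
    P=fish(c,uv,.126)-c0; print(P@x,P@y)
E
```

```text
time: 21.78
position: [0.5036, 0.1155, 0.0916]
tool_rot: [0.0, 0.819, 0.574, 0.0]
contact_force: [0.1, -0.6, -2.3]
width: 0.0399
grasp_force: 30.0
-0.12290562674149019 0.026814055196514402
-0.12293637848610979 -0.02379875953834999
```

Window is 71 mm from the label and centred. I'll finish the hold, then back away.

```bash
python3 -m handwheel '[{"twist":[0,0,0],"travel":[0,0,0],"claw":0.2},{"twist":[0,0,0],"travel":[0,0,0],"claw":0.2},{"twist":[0,0,0],"travel":[0,0,0],"claw":0.2},{"twist":[0,0,0],"travel":[0,0,0],"claw":0.2},{"twist":[0,0,0],"travel":[0,0,0],"claw":0.2},{"twist":[0,0,0],"travel":[0,0,0],"claw":0.2},{"twist":[0,0,0],"travel":[0,0,0],"claw":0.2},{"twist":[0,0,0],"travel":[0,0,0],"claw":0.2},{"twist":[0,0,0],"travel":[0,0,0],"claw":0.2},{"twist":[0,0,0],"travel":[0,0,0],"claw":0.2},{"twist":[0,0,0],"travel":[0,0,0],"claw":0.2},{"twist":[0,0,0],"travel":[0,0,0],"claw":0.2},{"twist":[0,0,0],"travel":[0,0,0],"claw":0.2},{"twist":[0,0,0],"travel":[0,0,0],"claw":0.2},{"twist":[0,0,0],"travel":[0,0,0],"claw":0.2},{"twist":[0,0,0],"travel":[0,0,0],"claw":0.2},{"twist":[0,0,0],"travel":[0,0,0],"claw":0.2},{"twist":[0,0,0],"travel":[0,0,0],"claw":0.2}]'; python3 -m handwheel '[{"twist":[0,0,0],"travel":[-4,0,0],"claw":0.2},{"twist":[0,0,0],"travel":[-10,0,0],"claw":0.2},{"twist":[0,0,0],"travel":[-13,0,-2],"claw":0.2},{"twist":[0,0,0],"travel":[-13,5,-8],"claw":0.2},{"twist":[0,0,0],"travel":[-10,12,-10],"claw":0.2},{"twist":[0,0,0],"travel":[-10,18,-10],"claw":0.2},{"twist":[0,0,0],"travel":[-9,18,-10],"claw":0.2},{"twist":[0,0,0],"travel":[-8,18,-10],"claw":0.2},{"twist":[0,0,0],"travel":[-8,18,-6],"claw":0.2},{"twist":[0,0,0],"travel":[-8,18,-2],"claw":0.2},{"twist":[0,0,0],"travel":[-5,13,0],"claw":0.2},{"twist":[0,0,0],"travel":[-2,7,0],"claw":0.2},{"twist":[0,0,0],"travel":[0,2,0],"claw":0.2},{"twist":[0,0,0],"travel":[0,0,0],"claw":0.2},{"twist":[0,0,0],"travel":[0,0,0],"claw":0.2}]'; python3 -c "
from h import *
go([.592,-.0207,.15],-75.6)"
```

```text
time: 23.28
position: [0.5036, 0.1156, 0.0916]
tool_rot: [0.0, 0.819, 0.574, 0.0]
contact_force: [0.6, 0.4, -0.8]
width: 0.0398
grasp_force: 30.0
time: 24.53
position: [0.5895, -0.0215, 0.149]
tool_rot: [-0.001, 0.819, 0.574, -0.001]
contact_force: [0.0, 0.1, -2.1]
width: 0.0399
grasp_force: 30.0
twist [-1.000e-01  5.000e-02  5.568e+01] travel [ 2.6 -0.2 -1. ]
```

```bash
python3 -m handwheel '[{"twist":[0,0,3.7],"travel":[0,0,0],"claw":0.2},{"twist":[0,0,6.5],"travel":[0,0,0],"claw":0.2},{"twist":[0,0,6.5],"travel":[0,0,0],"claw":0.2},{"twist":[0,0,6.5],"travel":[0,0,0],"claw":0.2},{"twist":[0,0,6.5],"travel":[0,0,0],"claw":0.2},{"twist":[0,0,6.5],"travel":[0,0,0],"claw":0.2},{"twist":[0,0,6.5],"travel":[0,0,0],"claw":0.2},{"twist":[0,0,6.5],"travel":[0,0,0],"claw":0.2},{"twist":[0,0,6.5],"travel":[0,0,0],"claw":0.2},{"twist":[0,0,0],"travel":[2.6,0,10],"claw":0.2},{"twist":[0,0,0],"travel":[0,0,20],"claw":0.2},{"twist":[0,0,0],"travel":[0,0,20],"claw":0.2},{"twist":[0,0,0],"travel":[0,0,15],"claw":0.2},{"twist":[0,0,0],"travel":[0,0,10],"claw":0.2},{"twist":[0,0,0],"travel":[0,0,0],"claw":0.2},{"twist":[0,0,0],"travel":[0,0,0],"claw":0.2},{"twist":[0,0,0],"travel":[0,0,0],"claw":0.2}]';python3 -c "
from h import *
go([.592,-.0207,.0217],-75.6)"
```

```text
time: 25.95
position: [0.5938, -0.0217, 0.0753]
tool_rot: [-0.0, 0.992, 0.125, 0.001]
contact_force: [0.3, -0.7, -0.4]
width: 0.0399
grasp_force: 30.0
twist [ 0.01 -0.09 -0.04] travel [-1.5 -1.4 53.6]
```

```bash
python3 -m handwheel '[{"twist":[0,0,0],"travel":[-1,-1,8],"claw":0.2},{"twist":[0,0,0],"travel":[-0.5,-0.4,10],"claw":0.2},{"twist":[0,0,0],"travel":[0,0,10],"claw":0.2},{"twist":[0,0,0],"travel":[0,0,8],"claw":0.2},{"twist":[0,0,0],"travel":[0,0,6],"claw":0.2},{"twist":[0,0,0],"travel":[0,0,5],"claw":0.2},{"twist":[0,0,0],"travel":[0,0,3],"claw":0.2},{"twist":[0,0,0],"travel":[0,0,2],"claw":0.2},{"twist":[0,0,0],"travel":[0,0,0],"claw":0.2},{"twist":[0,0,0],"travel":[0,0,0],"claw":0.2}]';python3 -c "
from h import *
go([.592,-.0207,.0217],-75.6)"
```

```text
time: 26.78
position: [0.5916, -0.021, 0.0227]
tool_rot: [0.0, 0.992, 0.124, 0.0]
contact_force: [0.6, 0.1, -1.0]
width: 0.0397
grasp_force: 30.0
twist [ 0.01 -0.03 -0.1 ] travel [ 0.5 -0.1  1. ]
```

```bash
python3 -m handwheel '[{"twist":[0,0,0],"travel":[0,0,1],"claw":0.2},{"twist":[0,0,0],"travel":[0,0,0],"claw":0.2},{"twist":[0,0,0],"travel":[0,0,0],"claw":0.2},{"twist":[0,0,0],"travel":[0,0,0],"claw":0.2}]'
```

```text
time: 27.12
position: [0.5914, -0.0209, 0.0218]
tool_rot: [-0.0, 0.992, 0.124, 0.0]
contact_force: [-0.1, -0.4, -1.5]
width: 0.0395
grasp_force: 30.0
```

```bash
python3 -m handwheel '[{"twist":[0,0,0],"travel":[0,0,0.7],"claw":0.2},{"twist":[0,0,0],"travel":[0,0,0],"claw":0.2},{"twist":[0,0,0],"travel":[0,0,0],"claw":0.5},{"twist":[0,0,0],"travel":[0,0,0],"claw":0.6},{"twist":[0,0,0],"travel":[0,0,0],"claw":0.8},{"twist":[0,0,0],"travel":[0,0,0],"claw":1},{"twist":[0,0,0],"travel":[0,0,0],"claw":1},{"twist":[0,0,0],"travel":[0,0,0],"claw":1},{"twist":[0,0,0],"travel":[0,0,0],"claw":1},{"twist":[0,0,0],"travel":[0,0,0],"claw":1},{"twist":[0,0,0],"travel":[0,0,-8],"claw":1},{"twist":[0,0,0],"travel":[0,0,-15],"claw":1},{"twist":[0,0,0],"travel":[0,0,-25],"claw":1},{"twist":[0,0,0],"travel":[0,0,-25],"claw":1},{"twist":[0,0,0],"travel":[0,0,-30],"claw":1},{"twist":[0,0,0],"travel":[0,0,-30],"claw":1},{"twist":[0,0,0],"travel":[0,0,-30],"claw":1},{"twist":[0,0,0],"travel":[0,0,-25],"claw":1},{"twist":[0,0,0],"travel":[0,0,0],"claw":1},{"twist":[0,0,0],"travel":[0,0,0],"claw":1}]'
python3 - <<'E'
from h import *
for n in("scene","side"):
    p,d=optics.grab_frame(n);np.savez(f"pics/{n}4.npz",p=p,d=d);cv2.imwrite(f"pics/{n}4.png",p); p,W=load(n,4)
    for k,c,zr,R in(("bar",(.573,.301),(.197,.214),.05),("scan",(.59,-.02),(.045,.064),.09),("base",(.59,-.022),(.004,.012),.1)):
        m=(np.hypot(*(W[...,:2]-c).transpose(2,0,1))<R)&(W[...,2]>zr[0])&(W[...,2]<zr[1])
        m=cv2.morphologyEx(m.astype(np.uint8),cv2.MORPH_OPEN,np.ones((2,2)))>0
        X=W[m]
        if len(X)>5: r=cv2.minAreaRect((X[:,:2]*1000).astype(np.float32)); print(n,k,len(X),np.median(X[:,2]).round(4),[np.round(q,1) for q in r])
a=cv2.imread("pics/side4.png");b=cv2.imread("pics/scene4.png")
cv2.imwrite("pics/end.png",np.hstack([cv2.resize(a[160:340,220:400],(400,400)),cv2.resize(b[150:350,250:450],(400,400))]))
E
```

```text
time: 28.78
position: [0.5922, -0.021, 0.2111]
tool_rot: [0.0, 0.992, 0.124, 0.002]
contact_force: [-0.2, -0.3, 0.1]
width: 0.0868
grasp_force: 0.0
scene bar 106 0.2085 [array([525.7, 357.7]), array([ 45.9, 219.6]), np.float64(44.0)]
scene scan 847 nan [array([599.5, -27.6]), array([148.6,  76.4]), np.float64(33.7)]
scene base 378 0.0074 [array([608.8, -45.7]), array([170.5,  72. ]), np.float64(37.4)]
side bar 132 nan [array([602.2, 402.9]), array([712.6,  82. ]), np.float64(71.7)]
side scan 921 nan [array([618.1, -19. ]), array([211.3,  57.8]), np.float64(23.1)]
side base 500 nan [array([584.9, -49.5]), array([ 75.8, 179.4]), np.float64(82.8)]
```

View pics/end.png

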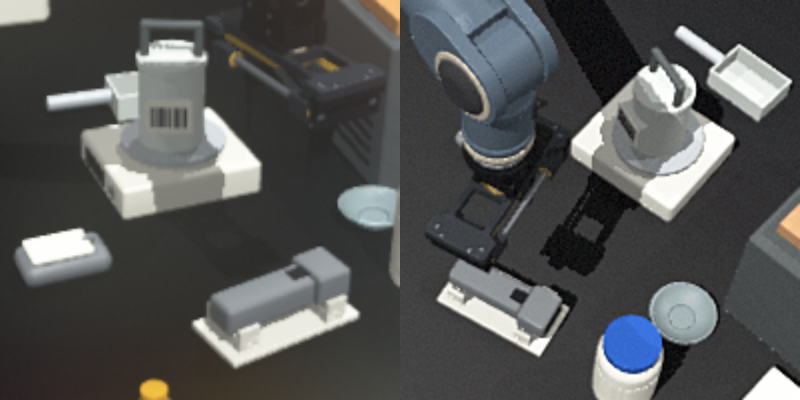

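The canister stands upright mid-pan with its label at (170,117). The scanner lies level on both supports with its nose to +x at (320,280), and the arm is clear. Handing in.

```bash
python3 -c "
from rig import bot
print(bot.finish_job())"
```

```text
the job is handed in; nothing more can be done
None
```

The job is handed in with no verdict returned: the canister stands on the balance pan, the label was scanned from about 7 cm for over two seconds, and the scanner is back in its dock, all in about 29 s of the 64 s.

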